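Park the captive screw and open the coffee mill's hatch

ROBOT

A 7-joint arm with a two-finger parallel gripper is mounted at the origin on the work surface. World frame = base frame: x ahead of the robot, y to its left, z up, the work surface at z = 0. Lengths are in m, angles in rad, forces in N, time in s.
With the tool pointing down it reaches from about 0.425 to 0.925 m from the base axis. Payload 6.8 kg.
Tool frame: the origin (TCP) lies midway between the tips of the shut fingers; the grasp point (between the pads) lies 19 mm behind it (tcp_to_grasp is the distance from the TCP to the grasp point, in m); z points along the fingers, y is the direction in which the jaws open and shut (so a half turn about z gives the same grasp; the last joint's range is limited). The gripper opens to 88 mm and grips with 3 to 60 N. Pads are 20 mm wide; open, the fingers measure 115 mm over their backs; the gripper's body (75 mm by 178 mm) begins 61 mm behind the grasp point.
Start: joints at [1.055, 0.477, 0.022, 1.555, -0.011, 1.109, -0.083], TCP at [0.268, -0.62, 0.223] pointing down, gripper open.
Joint ranges: [-2.96, 2.96], [-0.34, 2.1], [-1.41, 1.46], [0.24, 2.44], [-1.37, 4.51], [0.17, 1.92], [-2.96, 2.96]. Speed limits (rad/s): [2.39, 2.39, 3.14, 3.14, 3.14, 3.14, 3.14].

INTERFACE

Orientations are given as a rotation vector (axis times angle).
In Python, from rig import state, get_image, camera_params, hand_in, tcp_to_grasp gives the robot as it stands.
- The arm moves only by the tool step_arm, never from a script. Its argument "moves" is one flat list of numbers, 5 for each row, row after row: the shift along the tool's x, y, z in mm, then the turn about the tool's z in degrees, then the opening, from 0 (shut) to 1 (fully open). A call has 1 to 8 rows; each row shifts and turns the commanded pose from where the row before left it, along the tool's axes as they then stand; what a row does not reach is not made up. A row lasts 1/12 s, in which the tool goes at most 41.7 mm and 7.16 degrees, less where a joint would pass 70% of its speed; a pose out of reach is approached as far as the arm can. A call with a gripper value outside its range is refused whole. The fingers move at their own pace and stop on an object; "grip_force" is the grip in N (left out, the last holds). Time passes only in rows, so rows that do not move let the fingers close. It gives the time, the measured TCP pose, the force and the opening at its end, in the units of the state.
- state(): the state, without advancing time (a new reading comes with each control period).
- get_image(name): name is "scene" or "side" or "wrist"; returns the picture (420x560x3 uint8, red, green, blue); there is no depth.
- camera_params(name): a dict with "vfov" (degrees; the focal length in pixels is half the picture's height over the tangent of half this angle, whatever the lens; pixels are square), "cx", "cy" (the principal point, pixels), "world_to_cam" (4x4, takes a point from world to camera coordinates). Camera axes: x right, y down, z forward; pixel columns grow to the right and rows downward; lengths in m; the calibration is good to about 2 mm. A picture is of the moment at which its call begins: read the wrist's pose just before it. camera_params takes no time and is no camera call; for the wrist camera it gives the pose at the moment of the call.
- hand_in(): hands the job in, once; it reports no verdict.
The state is a dict: "time_s": time; "q": joint angles; "qvel": joint speeds; "tau": joint torques, N m; "position": TCP position; "orientation": TCP orientation; "force": force on the tool from outside, world axes, zero at the start; "ft_torque": the same for the moment, N m; "gripper_width": finger opening in m.
Only numpy, scipy, OpenCV 4.12 (cv2) and the standard library are available. Lean on these libraries where they do the work, as an engineer would, in place of code of your own. Each camera call takes 0.05 s, during which the arm holds its last target. There are 200 camera calls.

TASK

Open the burr chamber of the coffee mill for cleaning: gently pull the knurled captive screw of its hatch straight up against the spring until you feel it come up against the parking thread, then unscrew it counterclockwise (keeping it pulled as the thread takes hold) to the end of the thread, so that it stays out by itself when let go. Only then slide the hatch all the way open, away from the chamber, and leave it; never force the screw or its delicate thread, and leave the other things on the table alone.

Things in the scene. Friction and masses are not known exactly. Their poses are not given: they have to be found in the camera images.
- mill: low aluminium coffee mill fixed to the table, 160 mm (its x) by 260 mm (its y), deck 70 mm high; origin under its centre on the table. A steel hatch plate (88 by 160 mm, 6 mm thick, its top 76.5 mm above the table) lies between two rails (11 mm high) and slides along the mill's +y off the burr chamber. Screw and tab stand on the hatch, the tab 90 mm to -y of the screw
- knob_grip (a point): centre of the round knurled steel knob of the captive screw, 30 mm diameter, 24 mm high, vertical axis; the point is half-way up the knob, 26 mm above the hatch plate with the screw in. Under the knob, after a 2 mm gap, a brass ferrule. The knob moves along with the hatch
- stem (a joint): how far the screw is pulled up (m), 0 when in. The spring pulls down with 4.5 N at 0, plus 0.2 N per mm. Pulled at its starting angle it meets a hard stop, the roof of the thread's mouth, somewhere between 5 and 17.5 mm (different each time, to be felt). From there to 1.5 mm lower it can be turned into the thread; lower still, it butts against the thread's flank
- knob (a joint): turn of the screw (rad), counterclockwise from above positive, -0.4 to 2.5 (end of thread); starts between -0.3 and 0.2. The mouth lies at about 0.4; from 0.5 on the screw climbs 2.3 mm per rad and the thread holds it against the spring, also when let go for a new grasp; parked from 2.2 on, 7 to 21 mm out. Turning takes under 0.15 N m
- hatch (a joint): how far the hatch is slid open (m) along the mill's +y: 0 shut, 0.06 fully open at its stop; sliding takes about 3 N. The shank of the screw locks it until the screw is out by about 5 mm
- hatch_tab (a point): middle of the top edge of the hatch's black upright tab: 40 mm wide along the mill's x, 10 mm thick along its y, 33 mm high above the hatch plate; moves with the hatch
- ferrule: brass ferrule on the hatch plate under the knob, 23 mm diameter (28 mm at its foot), 12 mm high; origin on its axis at the plate's top. The hidden parking thread inside is delicate: the screw may bear on its stop, flank or thread with at most 15 N (when pulled up: 15 N more than the spring's pull)
- tin_a: open steel tin, 62 mm diameter, 22 mm high, beside the mill; origin under its centre; bystander
- tin_b: open steel tin like the other, beside the mill; bystander
- cap: dark steel cap, a plain cylinder 32 mm diameter, 26 mm high, standing on the mill's deck behind the hatch; origin under its centre; bystander
- carton: small cardboard carton 90 by 60 by 26 mm; origin under its centre; bystander
- plate: glass plate 200 mm diameter; origin under its centre; bystander
- jar: amber glass jar 64 mm diameter, 85 mm high; origin under its centre; bystander
- knife: table knife with pale handle, 220 mm long, along its x; bystander

How it is judged:
By the outcome, as a careful person would: the job done as asked, in the order asked, and still so for the second after the job is handed in, with the robot touching nothing.
It also fails if it takes over 69 s, if anything falls off the work surface, if the arm or the gripper's body presses on something with over 40 N, if the wrist force passes 120 N, or if a joint passes its speed limit or range.

## Working session

There is one attempt and no reset: what is moved stays moved. The work goes in short steps, Python scripts to look and compute and a tool call to move; the robot and the scene stay as the last step left them, time stands still between calls to the robot, and variables do not carry over. Pictures are saved under pics/ and viewed, about 8 in all and at most 12, crops included, and the job is handed in when it is done.

Besides the shell and the picture viewer there is one more tool, called after ">>>" by a JSON object that holds its "op" and its "data". step_arm: Moves the arm, as the interface text tells. Its arguments: {"type":"object","properties":{"moves":{"type":"array","items":{"type":"number"}},"grip_force":{"type":"number"}},"required":["moves"]}

```bash
mkdir -p pics; ls
python3 - <<'E'
from rig import *
import cv2,numpy as np
s=state();print(s)
print(tcp_to_grasp if not callable(tcp_to_grasp) else tcp_to_grasp())
for n in ["scene","side"]:
    im=get_image(n);cv2.imwrite(f"pics/{n}0.png",im[:,:,::-1]);p=camera_params(n);print(n,p)
E
```

```text
pics
{'time_s': 0.0, 'q': array([ 1.05488085,  0.47777753,  0.02234692,  1.55640333, -0.0114966 ,
        1.1092535 , -0.08310878]), 'qvel': array([-0.00035384,  0.00131232,  0.00112175, -0.00048571,  0.00045515,
        0.00082094, -0.00029333]), 'tau': array([-5.59782511e-04, -5.82843018e+01,  1.53403290e+00, -2.72600877e+01,
       -5.44549059e-02,  1.69520150e-02,  1.53688443e-04]), 'position': array([ 0.26746788, -0.61913102,  0.22171729]), 'orientation': array([-3.07489262e+00, -6.35844754e-01,  7.46084955e-04]), 'force': array([-0.17531464,  0.81627154,  0.01771426]), 'ft_torque': array([-0.01618458, -0.01459807,  0.03341541]), 'gripper_width': 0.08797376329604435}
0.0187
scene {'vfov': 53.42873643473038, 'cx': 279.83116857782363, 'cy': 213.12519108449624, 'world_to_cam': array([[-0.60874361,  0.79335388,  0.00456458,  0.30776018],
       [ 0.53384218,  0.41386179, -0.73738114, -0.19347024],
       [-0.58689329, -0.44643929, -0.67546149,  1.5560609 ],
       [ 0.        ,  0.        ,  0.        ,  1.        ]])}
side {'vfov': 52.70447372859345, 'cx': 275.68149672843253, 'cy': 211.29456997764248, 'world_to_cam': array([[ 0.98904122, -0.14729052,  0.01014707, -0.51905148],
       [-0.10592677, -0.75580361, -0.64617368,  0.12072125],
       [ 0.10284445,  0.63801756, -0.76312294,  1.38489531],
       [ 0.        ,  0.        ,  0.        ,  1.        ]])}
```

View pics/scene0.png

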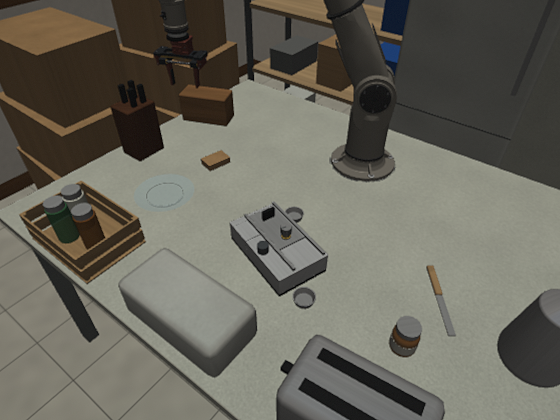

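View pics/side0.png

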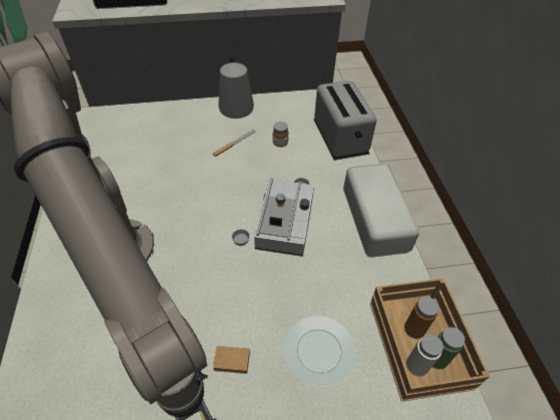

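Both views show the mill: knob at scene (286,231) / side (280,199), black tab at scene (268,213) / side (276,221), and cap at scene (263,247) / side (304,204). I'll triangulate these and look closer at crops.

```bash
cat > h.py <<'E'
import numpy as np,cv2
from rig import *
def ray(p,uv,shape=(420,560)):
    f=210/np.tan(np.radians(p["vfov"]/2));W=p["world_to_cam"];R=W[:3,:3];c=-R.T@W[:3,3]
    d=R.T@np.array([(uv[0]-p["cx"])/f,(uv[1]-p["cy"])/f,1.]);return c,d/np.linalg.norm(d)
def plane(p,uv,z):
    c,d=ray(p,uv);return c+d*(z-c[2])/d[2]
def tri(a,b):
    (c1,d1),(c2,d2)=a,b
    t=np.linalg.lstsq(np.c_[d1,-d2],c2-c1,rcond=None)[0]
    x,y=c1+t[0]*d1,c2+t[1]*d2;return (x+y)/2,np.linalg.norm(x-y)
def proj(p,X):
    f=210/np.tan(np.radians(p["vfov"]/2));q=p["world_to_cam"]@np.r_[X,1];return q[:2]/q[2]*f+[p["cx"],p["cy"]]
E
python3 - <<'E'
from h import *
S,D=camera_params("scene"),camera_params("side")
for n,a,b in [("knob",(286,231),(280,199)),("tab",(268,213),(276,221)),("cap",(263,247),(304,204))]:
    print(n,tri(ray(S,a),ray(D,b)))
a=cv2.imread("pics/scene0.png")[190:310,210:350];b=cv2.imread("pics/side0.png")[165:265,220:337]
a=cv2.resize(a,(700,600),interpolation=cv2.INTER_CUBIC)
cv2.imwrite("pics/c.png",np.hstack([cv2.resize(a,(400,343)),cv2.resize(b,(400,343),interpolation=cv2.INTER_CUBIC)]))
for n,p,l in [("side",D,[(272,180),(313,186),(303,252),(256,245)])]:
    for uv in l: print(uv,plane(p,uv,.07))
E
```

```text
knob (array([0.54677958, 0.05322142, 0.09723255]), np.float64(0.0014386695394273973))
tab (array([ 0.51913386, -0.03397871,  0.09442872]), np.float64(0.0015197019362629886))
cap (array([0.6234705 , 0.03272813, 0.08401321]), np.float64(0.0006530598931171191))
(272, 180) [0.53638566 0.1707815  0.07      ]
(313, 186) [0.67389346 0.1221707  0.07      ]
(303, 252) [ 0.58672121 -0.1472365   0.07      ]
(256, 245) [ 0.44741289 -0.1009563   0.07      ]
```

View pics/c.png

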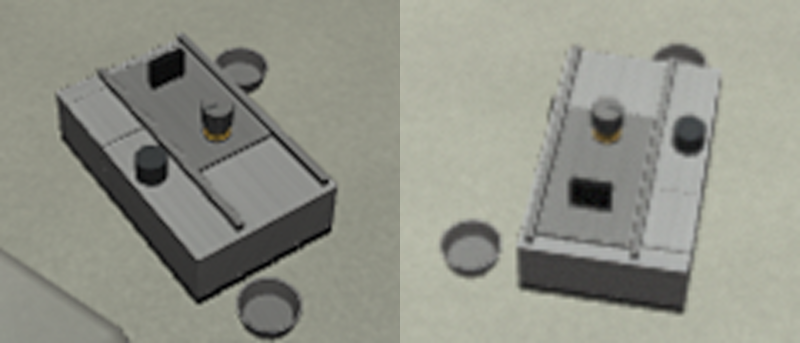

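Triangulation agrees with the given sizes to 1.5 mm. The knob is at about (0.547, 0.053, 0.10), the tab is 91 mm from it, mill yaw is about -18°, and the cap is 79 mm to the mill's +x. Next I move above it; the heading there already leaves the jaws along the mill's y.

>>> {"op": "step_arm", "data": {"moves": [0,-30,0,0,1,0,-40,0,0,1,0,-40,0,0,1,0,-40,0,0,1,0,-40,0,0,1,0,-40,0,0,1,0,-40,0,0,1,0,-40,0,0,1], "grip_force": 25}}

```text
time_s: 0.77
position: [0.1437, -0.333, 0.2221]
orientation: [-3.076, -0.636, 0.001]
force: [0.9, 0.2, 1.5]
gripper_width: 0.0883
```

>>> {"op": "step_arm", "data": {"moves": [0,-40,0,0,1,0,-40,0,0,1,0,-40,0,0,1,0,-40,0,0,1,0,-40,0,0,1,0,-40,0,0,1,0,-40,0,0,1,0,-40,0,0,1]}}

```text
time_s: 1.43
position: [0.0765, -0.1831, 0.2184]
orientation: [-2.998, -0.614, 0.024]
force: [-0.6, -0.4, -0.4]
gripper_width: 0.0877
```

>>> {"op": "step_arm", "data": {"moves": [0,-40,0,0,1,0,-30,0,0,1,0,0,0,-2,1,0,0,0,0,1,0,0,0,0,1]}}

```text
time_s: 1.85
position: [0.0709, -0.1682, 0.2224]
orientation: [-2.94, -0.661, 0.033]
force: [-0.3, -0.3, -0.1]
gripper_width: 0.0878
```

Run:
```python
from h import *
from scipy.spatial.transform import Rotation as R
s=state();print(s["time_s"],s["position"],s["q"],R.from_rotvec(s["orientation"]).as_matrix().round(3))
p=camera_params("wrist");im=get_image("wrist");cv2.imwrite("pics/w1.png",im[:,:,::-1])
print(p, "expect knob",proj(p,[.547,.053,.1145]),"tab",proj(p,[.519,-.034,.1095]))
```

```text
1.85 [ 0.07092065 -0.1681822   0.22239993] [ 1.49108091 -0.33641199 -0.43704139  2.43542579 -0.16764529  1.14907384
  0.03586884] [[ 0.904  0.425 -0.049]
 [ 0.428 -0.896  0.12 ]
 [ 0.007 -0.129 -0.992]]
{'vfov': 67.46183073943895, 'cx': 279.6520964695356, 'cy': 207.51379777783234, 'world_to_cam': array([[ 0.42458346, -0.89619922, -0.12866951, -0.15119047],
       [-0.85965947, -0.44364129,  0.25331405, -0.04296983],
       [-0.28410296,  0.00305901, -0.9587889 ,  0.40788465],
       [ 0.        ,  0.        ,  0.        ,  1.        ]])} expect knob [ 321.09703458 -910.23274408] tab [ 452.85890202 -696.10218   ]
```

View pics/w1.png

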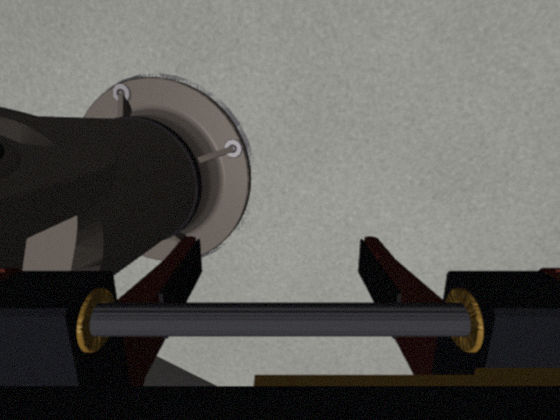

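I got the sign of the tool yaw wrong: tool y points outward at -67°, so the arm drew in towards its base. It touched nothing, but it stands near joint limits with a slight tilt. I'll back out the same way and check that the tilt goes.

>>> {"op": "step_arm", "data": {"moves": [0,20,0,0,1,0,40,0,0,1,0,40,0,0,1,0,40,0,0,1,0,40,0,0,1,0,0,0,0,1,0,0,0,0,1]}}

```text
time_s: 2.48
position: [0.1483, -0.33, 0.1982]
orientation: [-2.937, -0.661, 0.03]
force: [-0.9, 0.6, -0.7]
gripper_width: 0.0877
```

Run:
```python
from h import *
from scipy.spatial.transform import Rotation as R
s=state();print(s["time_s"],s["position"],s["q"],R.from_rotvec(s["orientation"]).as_matrix().round(3))
```

```text
2.4833 [ 0.14825394 -0.33003993  0.19819446] [ 1.48277901  0.09531859 -0.50308927  2.15978505  0.01978616  1.02810256
 -0.16060977] [[ 0.904  0.425 -0.048]
 [ 0.428 -0.895  0.123]
 [ 0.009 -0.132 -0.991]]
```

The tilt (7.5°, towards the base) stays in the command. At the outer reach limit on this same azimuth the arm should trade it the opposite way. First I'll check what stands out there.

Run:
```python
from h import *
S=camera_params("scene");D=camera_params("side")
for n,uv in [("block",(140,157)),("blockR",(162,148)),("woodbox",(183,120)),("woodboxR",(230,124)),("carton",(215,165)),("plate",(165,193)),("tableback",(248,83)),("tableleft",(60,175)),("jar",(405,350)),("crate",(140,245)),("bread",(125,310))]: print(n,plane(S,uv,0).round(3))
# heights: woodbox top
X=plane(S,(183,120),0)
for z in (.05,.1,.15,.2): print(z,proj(S,X+[0,0,z]), proj(S,plane(S,(140,157),0)+[0,0,z]))
```

```text
block [ 0.49  -0.675  0.   ]
blockR [ 0.399 -0.656  0.   ]
woodbox [ 0.203 -0.75   0.   ]
woodboxR [ 0.105 -0.571  0.   ]
carton [ 0.354 -0.417  0.   ]
plate [ 0.574 -0.438  0.   ]
tableback [-0.234 -0.763  0.   ]
tableleft [ 0.736 -0.81   0.   ]
jar [0.615 0.459 0.   ]
crate [ 0.781 -0.311  0.   ]
bread [ 0.95  -0.159  0.   ]
0.05 [181.17299659 109.33751384] [136.98730667 145.74940158]
0.1 [179.27357432  98.25238748] [133.83914447 133.99290837]
0.15 [177.29734031  86.71898387] [130.546166   121.69561345]
0.2 [175.23953908  74.70954967] [127.09814364 108.81932282]
```

>>> {"op": "step_arm", "data": {"moves": [0,10,-20,0,1,0,10,-40,0,1,0,10,-40,0,1,0,10,-40,0,1,0,10,-40,0,1,0,0,0,0,1]}}

```text
time_s: 2.98
position: [0.1795, -0.3986, 0.3783]
orientation: [-2.951, -0.664, 0.029]
force: [0.5, 1.0, 0.8]
gripper_width: 0.0875
```

>>> {"op": "step_arm", "data": {"moves": [0,40,-5,0,1,0,40,-5,0,1,0,40,-5,0,1,0,40,-5,0,1,0,40,-5,0,1,0,40,-5,0,1,0,40,-5,0,1,0,40,-5,0,1]}}

```text
time_s: 3.65
position: [0.3157, -0.6876, 0.3702]
orientation: [-2.94, -0.662, 0.033]
force: [0.1, -1.1, 1.7]
gripper_width: 0.088
```

>>> {"op": "step_arm", "data": {"moves": [0,40,-5,0,1,0,40,-5,0,1,0,40,-5,0,1,0,40,-5,0,1,0,0,0,0,1]}}

```text
time_s: 4.07
position: [0.3397, -0.7823, 0.3511]
orientation: [-2.924, -0.596, 0.022]
force: [-1.8, 0.1, -0.8]
gripper_width: 0.0878
```

```bash
cat > st.py <<'E'
from h import *
from scipy.spatial.transform import Rotation as R
s=state();M=R.from_rotvec(s["orientation"]).as_matrix();print(s["time_s"],s["position"].round(4),s["q"].round(3),"\n",M.round(3),s["force"].round(1),s["ft_torque"].round(3))
E
python3 st.py
```

```text
4.0667 [ 0.3397 -0.7823  0.3511] [ 1.098  0.937  0.003  0.476 -0.032  1.884 -0.076] 
 [[ 0.921  0.388 -0.046]
 [ 0.39  -0.908  0.15 ]
 [ 0.017 -0.156 -0.988]] [-1.8  0.1 -0.8] [-0.16   0.042  0.033]
```

The outer limit didn't help because q6 sits near its upper limit. A vertical tool satisfies q2+q4+q6 = π and the sum is now 3.30, so I need a pose that saturates q6 at 1.92. That means high up, with the forearm pointing upward.

>>> {"op": "step_arm", "data": {"moves": [0,-30,-30,0,1,0,-30,-30,0,1,0,-30,-30,0,1,0,-30,-30,0,1,0,0,-40,0,1,0,0,-40,0,1,0,0,-40,0,1,0,0,0,0,1]}}

```text
time_s: 4.73
position: [0.288, -0.6641, 0.5551]
orientation: [-3.028, -0.629, -0.028]
force: [-1.1, -0.1, 2.6]
gripper_width: 0.0882
```

```bash
python3 st.py
```

```text
4.7333 [ 0.288  -0.6641  0.5551] [ 0.99   0.559  0.239  0.721 -0.162  1.916 -0.016] 
 [[ 0.917  0.399  0.008]
 [ 0.398 -0.916  0.052]
 [ 0.028 -0.044 -0.999]] [-1.1 -0.1  2.6] [0.013 0.037 0.017]
```

It works: the tilt is down from 9° to 3°. I'll carry on slightly.

>>> {"op": "step_arm", "data": {"moves": [0,0,-20,0,1,0,0,0,0,1]}}

```text
time_s: 4.9
position: [0.2869, -0.6618, 0.5592]
orientation: [-3.033, -0.629, -0.03]
force: [-0.1, 0.4, 0.6]
gripper_width: 0.0878
```

```bash
python3 st.py
```

```text
4.9 [ 0.2869 -0.6618  0.5592] [ 0.987  0.552  0.244  0.725 -0.163  1.915 -0.016] 
 [[ 0.917  0.398  0.01 ]
 [ 0.397 -0.917  0.047]
 [ 0.028 -0.04  -0.999]] [-0.1  0.4  0.6] [-0.045  0.011  0.007]
```

>>> {"op": "step_arm", "data": {"moves": [-35,-22,0,0,1,-35,-22,0,0,1,-35,-22,0,0,1,-35,-22,0,0,1,-35,-22,0,0,1,-35,-22,0,0,1,-35,-22,0,0,1,0,0,0,0,1]}}

```text
time_s: 5.57
position: [-0.0089, -0.6171, 0.5567]
orientation: [-3.033, -0.607, -0.02]
force: [-0.3, 0.1, 0.1]
gripper_width: 0.088
```

```bash
python3 st.py
```

```text
5.5667 [-0.0089 -0.6171  0.5567] [ 1.28   0.316  0.318  1.084 -0.103  1.806  0.389] 
 [[ 0.923  0.385  0.003]
 [ 0.384 -0.922  0.05 ]
 [ 0.022 -0.045 -0.999]] [-0.3  0.1  0.1] [ 0.001  0.061 -0.024]
```

>>> {"op": "step_arm", "data": {"moves": [0,0,-40,0,1,0,0,-40,0,1,0,0,-40,0,1,0,0,0,0,1]}}

```text
time_s: 5.9
position: [0.0003, -0.6101, 0.6386]
orientation: [3.06, 0.632, 0.008]
force: [-0.2, 0.8, 0.1]
gripper_width: 0.0879
```

```bash
python3 st.py
```

```text
5.9 [ 3.000e-04 -6.101e-01  6.386e-01] [ 1.235  0.305  0.385  0.923 -0.13   1.916  0.395] 
 [[ 0.918  0.396  0.009]
 [ 0.396 -0.918 -0.016]
 [ 0.002  0.018 -1.   ]] [-0.2  0.8  0.1] [0.054 0.03  0.014]
```

The tilt is now 1°, which is good enough. I'm heading for the mill by way of (0.40, -0.40), turning the jaws onto the mill's y.

>>> {"op": "step_arm", "data": {"moves": [37.5,-3,16,0,1,37.5,-3,16,0,1,37.5,-3,16,0,1,37.5,-3,16,0,1,37.5,-3,16,0,1,37.5,-3,16,0,1,37.5,-3,16,0,1,37.5,-3,16,0,1]}}

```text
time_s: 6.57
position: [0.2691, -0.469, 0.5056]
orientation: [3.068, 0.636, 0.008]
force: [0.3, -0.5, -0.1]
gripper_width: 0.088
```

>>> {"op": "step_arm", "data": {"moves": [37.5,-3,16,0,1,37.5,-3,16,0,1,37.5,-3,16,0,1,37.5,-3,16,0,1,22.5,-25.5,15,0,1,22.5,-25.5,15,0,1,22.5,-25.5,15,0,1,22.5,-25.5,15,0,1]}}

```text
time_s: 7.23
position: [0.4435, -0.2699, 0.3812]
orientation: [3.067, 0.637, 0.006]
force: [1.1, -0.0, 0.1]
gripper_width: 0.0875
```

>>> {"op": "step_arm", "data": {"moves": [22.5,-25.5,15,0,1,22.5,-25.5,15,0,1,22.5,-25.5,15,0,1,22.5,-25.5,15,0,1,22.5,-25.5,15,0,1,22.5,-25.5,15,0,1,22.5,-25.5,15,0,1,0,0,0,0,1]}}

```text
time_s: 7.9
position: [0.5172, -0.0389, 0.2731]
orientation: [3.067, 0.653, 0.003]
force: [-0.6, 1.0, 0.7]
gripper_width: 0.0875
```

```bash
python3 st.py
```

```text
7.9 [ 0.5172 -0.0389  0.2731] [ 0.187  0.185 -0.269  1.852  0.061  1.11  -1.257] 
 [[ 0.913  0.407  0.003]
 [ 0.407 -0.913 -0.006]
 [ 0.     0.007 -1.   ]] [-0.6  1.   0.7] [ 0.059 -0.008  0.079]
```

>>> {"op": "step_arm", "data": {"moves": [0,0,0,7,1,0,0,0,7,1,0,0,0,7,1,0,0,0,7,1,0,0,0,7,1,0,0,0,7,1,0,0,0,0,1]}}

```text
time_s: 8.48
position: [0.5174, -0.0468, 0.276]
orientation: [3.091, -0.512, 0.012]
force: [0.6, 0.8, -0.5]
gripper_width: 0.088
```

```bash
python3 st.py
python3 - <<'E'
from h import *
p=camera_params("wrist");im=get_image("wrist");cv2.imwrite("pics/w2.png",im[:,:,::-1]);np.save("w2.npy",[p],allow_pickle=True)
print("expect knob",proj(p,[.547,.053,.1145]),"tab",proj(p,[.519,-.034,.1095]))
E
```

```text
8.4833 [ 0.5174 -0.0468  0.276 ] [ 0.124  0.176 -0.181  1.854  0.046  1.109 -1.974] 
 [[ 0.947 -0.322  0.006]
 [-0.322 -0.947 -0.009]
 [ 0.009  0.007 -1.   ]] [ 0.6  0.8 -0.5] [ 0.066 -0.016  0.033]
expect knob [180.39139602 197.57939407] tab [267.5133865  194.93894048]
```

View pics/w2.png

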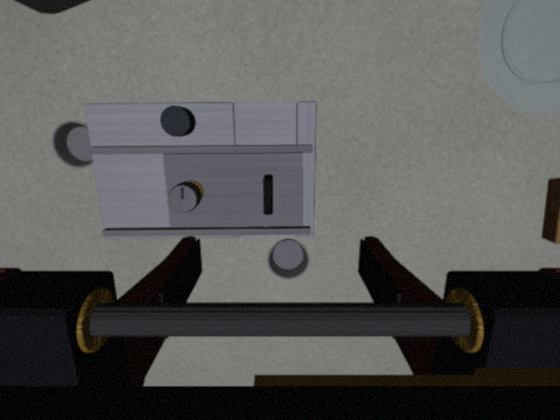

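The wrist view shows the knob's top face at about (183,198) and the tab at (268,195), within 3 px of prediction, with the mill axes aligned to the jaws. Now to refine with this view.

Run:
```python
from h import *
from scipy.spatial.transform import Rotation as R
p=np.load("w2.npy",allow_pickle=True)[0]
im=cv2.imread("pics/w2.png");g=cv2.cvtColor(im,cv2.COLOR_BGR2GRAY)
m=(g[160:235,240:290]<35).astype(np.uint8);n,l,st,c=cv2.connectedComponentsWithStats(m);print(st[1:],c[1:]+[240,160])
cr=cv2.resize(g[175:225,160:215],None,fx=8,fy=8,interpolation=cv2.INTER_CUBIC)
cc=cv2.HoughCircles(cr,cv2.HOUGH_GRADIENT,1.2,400,param1=80,param2=15,minRadius=80,maxRadius=150)
print(cc)
if cc is not None: print(cc[0,0,:2]/8+[160,175],cc[0,0,2]/8)
s=state();M=R.from_rotvec(s["orientation"]).as_matrix()
k=plane(p,(183,198),.1145);t=plane(p,(268,195),.1095)
print(k,t,np.linalg.norm((k-t)[:2]),np.degrees(np.arctan2(*(k-t)[1::-1])))
print("expected knob radius px",.015*210/np.tan(np.radians(p["vfov"]/2))/(p["world_to_cam"]@np.r_[k,1])[2])
print("shift tool",M.T@(np.r_[k[:2],.106]-(s["position"]-M[:,2]*tcp_to_grasp))*1000)
```

```text
[[ 24  15   9  39 306]
 [ 15  67   1   1   1]
 [ 17  67   1   1   1]
 [ 19  67   1   1   1]
 [ 22  67   1   1   1]
 [ 30  67   1   1   1]
 [ 32  67   4   1   4]
 [ 37  67   1   1   1]
 [ 39  67   2   1   2]
 [ 42  67   4   1   4]
 [ 47  67   2   1   2]] [[267.59477124 194.00653595]
 [255.         227.        ]
 [257.         227.        ]
 [259.         227.        ]
 [262.         227.        ]
 [270.         227.        ]
 [273.5        227.        ]
 [277.         227.        ]
 [279.5        227.        ]
 [283.5        227.        ]
 [287.5        227.        ]]
None
[0.5456951  0.05059314 0.1145    ] [ 0.51876873 -0.03446884  0.1095    ] 0.08922203176715375 72.43481807614421
expected knob radius px 14.270585549580174
shift tool [  -5.69009344 -102.42607643  188.16516448]
```

>>> {"op": "step_arm", "data": {"moves": [-2,-34,30,0,1,-2,-34,30,0,1,-2,-34,30,0,1,0,0,10,1,1,0,0,0,0,1,0,0,0,0,1]}}

```text
time_s: 9.03
position: [0.5433, 0.0418, 0.1833]
orientation: [3.088, -0.53, 0.013]
force: [0.3, -1.1, 0.6]
gripper_width: 0.0878
```

```bash
python3 st.py
python3 - <<'E'
from h import *
p=camera_params("wrist");im=get_image("wrist");cv2.imwrite("pics/w3.png",im[:,:,::-1]);np.save("w3.npy",[p],allow_pickle=True)
print("expect knob",proj(p,[.5457,.0506,.1145]),"ferrule top",proj(p,[.5457,.0506,.0885]))
E
```

```text
9.0333 [0.5433 0.0418 0.1833] [-0.012  0.316 -0.226  1.901  0.1    0.93  -2.197] 
 [[ 0.943 -0.333  0.007]
 [-0.333 -0.943 -0.01 ]
 [ 0.009  0.007 -1.   ]] [ 0.3 -1.1  0.6] [0.074 0.046 0.008]
expect knob [268.35247149 219.92101661] ferrule top [269.19040856 210.97004117]
```

View pics/w3.png

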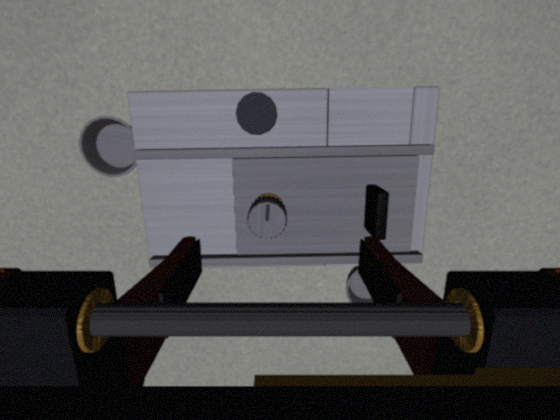

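The wrist view puts the knob's centre at (267,219), less than 1 mm from expected. Descending so the tips end about 11 mm above the plate.

>>> {"op": "step_arm", "data": {"moves": [-1,-9,25,-2,1,0,0,30,0,1,0,0,25,0,1,0,0,15,0,1,0,0,0,0,1,0,0,0,0,1]}}

```text
time_s: 9.58
position: [0.5475, 0.0492, 0.0897]
orientation: [3.097, -0.482, 0.016]
force: [0.9, -0.7, 0.5]
gripper_width: 0.0878
```

```bash
python3 st.py
```

```text
9.5833 [0.5475 0.0492 0.0897] [-0.037  0.446 -0.216  1.965  0.154  0.738 -2.226] 
 [[ 0.953 -0.304  0.009]
 [-0.304 -0.953 -0.009]
 [ 0.012  0.006 -1.   ]] [ 0.9 -0.7  0.5] [ 0.04   0.021 -0.028]
```

>>> {"op": "step_arm", "data": {"moves": [-2.5,-1,2,0,0.5,0,0,0,0,0.5,0,0,0,0,0.5,0,0,0,0,0.5], "grip_force": 12}}

```text
time_s: 9.92
position: [0.5456, 0.0522, 0.0878]
orientation: [3.098, -0.481, 0.018]
force: [0.3, -0.3, 0.3]
gripper_width: 0.0647
```

>>> {"op": "step_arm", "data": {"moves": [0,0,0,0,0.3,0,0,0,0,0.3,0,0,0,0,0.2,0,0,0,0,0.2,0,0,0,0,0.2]}}

```text
time_s: 10.33
position: [0.5449, 0.0521, 0.0867]
orientation: [3.097, -0.481, 0.015]
force: [-0.9, -0.3, 0.1]
gripper_width: 0.0317
```

```bash
python3 st.py
```

```text
10.3333 [0.5449 0.0521 0.0867] [-0.042  0.448 -0.217  1.972  0.156  0.731 -2.233] 
 [[ 0.953 -0.303  0.008]
 [-0.303 -0.953 -0.009]
 [ 0.011  0.006 -1.   ]] [-0.9 -0.3  0.1] [ 0.043  0.033 -0.037]
```

>>> {"op": "step_arm", "data": {"moves": [0,0,0,0,0,0,0,0,0,0,0,0,0,0,0,0,0,0,0,0], "grip_force": 25}}

```text
time_s: 10.67
position: [0.5449, 0.052, 0.0867]
orientation: [3.097, -0.481, 0.015]
force: [0.3, -0.8, 0.1]
gripper_width: 0.0294
```

```bash
python3 st.py
```

```text
10.6667 [0.5449 0.052  0.0867] [-0.042  0.448 -0.217  1.972  0.156  0.731 -2.233] 
 [[ 0.953 -0.303  0.008]
 [-0.303 -0.953 -0.009]
 [ 0.011  0.006 -1.   ]] [ 0.3 -0.8  0.1] [-0.109  0.116 -0.091]
```

Gripped (29.4 mm), with no side force. Now a gentle pull.

>>> {"op": "step_arm", "data": {"moves": [0,0,-1,0,0,0,0,-1,0,0,0,0,-1,0,0,0,0,-1,0,0,0,0,0,0,0]}}

```text
time_s: 11.08
position: [0.5448, 0.052, 0.0906]
orientation: [3.097, -0.481, 0.015]
force: [2.6, -1.2, -6.2]
gripper_width: 0.0295
```

>>> {"op": "step_arm", "data": {"moves": [0,0,-1,0,0,0,0,0,0,0]}}

```text
time_s: 11.25
position: [0.5448, 0.052, 0.0917]
orientation: [3.097, -0.481, 0.015]
force: [2.1, -1.1, -6.7]
gripper_width: 0.0297
```

>>> {"op": "step_arm", "data": {"moves": [0,0,-1,0,0,0,0,0,0,0]}}

```text
time_s: 11.42
position: [0.5448, 0.052, 0.0928]
orientation: [3.097, -0.481, 0.015]
force: [1.8, -1.1, -7.4]
gripper_width: 0.0294
```

>>> {"op": "step_arm", "data": {"moves": [0,0,-0.5,0,0,0,0,0,0,0]}}

```text
time_s: 11.58
position: [0.5448, 0.052, 0.0932]
orientation: [3.097, -0.481, 0.015]
force: [1.8, -0.9, -6.8]
gripper_width: 0.0291
```

>>> {"op": "step_arm", "data": {"moves": [0,0,-0.5,0,0,0,0,0,0,0]}}

```text
time_s: 11.75
position: [0.5448, 0.052, 0.0937]
orientation: [3.097, -0.481, 0.015]
force: [1.7, -1.9, -7.0]
gripper_width: 0.0296
```

>>> {"op": "step_arm", "data": {"moves": [0,0,-0.5,0,0,0,0,0,0,0]}}

```text
time_s: 11.92
position: [0.5448, 0.052, 0.0943]
orientation: [3.097, -0.481, 0.015]
force: [2.1, -1.1, -5.8]
gripper_width: 0.0294
```

>>> {"op": "step_arm", "data": {"moves": [0,0,-0.5,0,0,0,0,0,0,0]}}

```text
time_s: 12.08
position: [0.5448, 0.052, 0.0948]
orientation: [3.097, -0.481, 0.015]
force: [2.0, -1.2, -6.4]
gripper_width: 0.0296
```

>>> {"op": "step_arm", "data": {"moves": [0,0,-0.5,0,0,0,0,0,0,0]}}

```text
time_s: 12.25
position: [0.5448, 0.052, 0.0953]
orientation: [3.097, -0.481, 0.015]
force: [1.4, -2.1, -7.9]
gripper_width: 0.0297
```

>>> {"op": "step_arm", "data": {"moves": [0,0,-0.5,0,0,0,0,0,0,0]}}

```text
time_s: 12.42
position: [0.5448, 0.052, 0.0958]
orientation: [3.097, -0.481, 0.015]
force: [2.6, -2.9, -7.1]
gripper_width: 0.0296
```

>>> {"op": "step_arm", "data": {"moves": [0,0,-0.5,0,0,0,0,0,0,0]}}

```text
time_s: 12.58
position: [0.5448, 0.052, 0.0963]
orientation: [3.097, -0.481, 0.015]
force: [1.4, -3.1, -8.3]
gripper_width: 0.0296
```

>>> {"op": "step_arm", "data": {"moves": [0,0,-0.5,0,0,0,0,0,0,0]}}

```text
time_s: 12.75
position: [0.5448, 0.052, 0.0968]
orientation: [3.097, -0.481, 0.015]
force: [1.2, -2.9, -7.0]
gripper_width: 0.0293
```

>>> {"op": "step_arm", "data": {"moves": [0,0,-0.5,0,0,0,0,0,0,0]}}

```text
time_s: 12.92
position: [0.5448, 0.052, 0.0973]
orientation: [3.097, -0.481, 0.015]
force: [1.8, -3.4, -7.8]
gripper_width: 0.0295
```

>>> {"op": "step_arm", "data": {"moves": [0,0,-0.5,0,0,0,0,0,0,0]}}

```text
time_s: 13.08
position: [0.5448, 0.052, 0.0978]
orientation: [3.097, -0.481, 0.015]
force: [1.8, -3.1, -8.1]
gripper_width: 0.0294
```

>>> {"op": "step_arm", "data": {"moves": [0,0,-0.5,0,0,0,0,0,0,0]}}

```text
time_s: 13.25
position: [0.5448, 0.052, 0.0983]
orientation: [3.097, -0.481, 0.015]
force: [1.0, -3.0, -7.7]
gripper_width: 0.0297
```

>>> {"op": "step_arm", "data": {"moves": [0,0,-0.5,0,0,0,0,0,0,0]}}

```text
time_s: 13.42
position: [0.5448, 0.052, 0.0987]
orientation: [3.097, -0.481, 0.015]
force: [2.9, -4.4, -8.8]
gripper_width: 0.0294
```

>>> {"op": "step_arm", "data": {"moves": [0,0.1,-0.5,0,0,0,0,0,0,0]}}

```text
time_s: 13.58
position: [0.5448, 0.0521, 0.099]
orientation: [3.097, -0.481, 0.015]
force: [3.3, -3.5, -11.8]
gripper_width: 0.0293
```

>>> {"op": "step_arm", "data": {"moves": [0,0.1,-0.5,0,0,0,0,0,0,0]}}

```text
time_s: 13.75
position: [0.5448, 0.052, 0.0993]
orientation: [3.097, -0.481, 0.015]
force: [4.1, -4.0, -15.4]
gripper_width: 0.0298
```

That's the stop: force rose from about -8 to -15.4 N while the TCP held at about 0.0988, so the stem is about 12 mm out and the excess is about 8 N. I'll lower slightly into the 1.5 mm window.

>>> {"op": "step_arm", "data": {"moves": [0,0,0.7,0,0,0,0,0.6,0,0,0,0,0,0,0]}}

```text
time_s: 14.0
position: [0.5448, 0.052, 0.0985]
orientation: [3.097, -0.481, 0.015]
force: [3.3, -3.2, -8.6]
gripper_width: 0.0294
```

```bash
python3 st.py
```

```text
14.0 [0.5448 0.052  0.0985] [-0.039  0.43  -0.22   1.965  0.149  0.755 -2.227] 
 [[ 0.953 -0.303  0.009]
 [-0.303 -0.953 -0.009]
 [ 0.011  0.006 -1.   ]] [ 3.3 -3.2 -8.6] [-0.672 -0.401 -0.002]
```

>>> {"op": "step_arm", "data": {"moves": [0,0,0.2,-3,0,0,0,0,-5,0,0,0,0,-5,0,0,0,0,0,0]}}

```text
time_s: 14.33
position: [0.5448, 0.0519, 0.0984]
orientation: [3.131, -0.123, 0.014]
force: [2.2, -3.3, -8.4]
gripper_width: 0.0297
```

```bash
python3 st.py
```

```text
14.3333 [0.5448 0.0519 0.0984] [ 0.004  0.435 -0.274  1.962  0.182  0.761 -2.026] 
 [[ 0.997 -0.078  0.009]
 [-0.078 -0.997 -0.009]
 [ 0.009  0.008 -1.   ]] [ 2.2 -3.3 -8.4] [-0.644 -0.401  0.016]
```

>>> {"op": "step_arm", "data": {"moves": [0,0,0,-4,0,0,0,0,-4,0,0,0,0,0,0]}}

```text
time_s: 14.58
position: [0.5449, 0.0519, 0.0984]
orientation: [3.131, 0.091, 0.013]
force: [2.2, -3.2, -8.5]
gripper_width: 0.0294
```

>>> {"op": "step_arm", "data": {"moves": [0,0,0,-4,0,0,0,0,-4,0,0,0,0,0,0]}}

```text
time_s: 14.83
position: [0.5449, 0.0519, 0.0984]
orientation: [3.117, 0.307, 0.012]
force: [2.3, -3.6, -8.6]
gripper_width: 0.0298
```

```bash
python3 st.py
```

```text
14.8333 [0.5449 0.0519 0.0984] [ 0.055  0.443 -0.338  1.958  0.221  0.769 -1.786] 
 [[ 0.981  0.195  0.009]
 [ 0.195 -0.981 -0.009]
 [ 0.007  0.01  -1.   ]] [ 2.3 -3.6 -8.6] [-0.672 -0.41  -0.014]
```

>>> {"op": "step_arm", "data": {"moves": [0,0,0,-4,0,0,0,0,-4,0,0,0,0,0,0]}}

```text
time_s: 15.08
position: [0.545, 0.0519, 0.0984]
orientation: [3.088, 0.523, 0.011]
force: [1.7, -4.5, -7.4]
gripper_width: 0.0295
```

>>> {"op": "step_arm", "data": {"moves": [0,0,-0.1,-4,0,0,0,-0.1,-4,0,0,0,0,0,0]}}

```text
time_s: 15.33
position: [0.5451, 0.0519, 0.0986]
orientation: [3.043, 0.736, 0.01]
force: [2.8, -4.7, -7.7]
gripper_width: 0.0297
```

```bash
python3 st.py
```

```text
15.3333 [0.5451 0.0519 0.0986] [ 0.106  0.451 -0.403  1.955  0.261  0.778 -1.543] 
 [[ 0.89   0.457  0.009]
 [ 0.457 -0.89  -0.009]
 [ 0.004  0.012 -1.   ]] [ 2.8 -4.7 -7.7] [-0.748 -0.533  0.011]
```

>>> {"op": "step_arm", "data": {"moves": [0,0,-0.1,-4,0,0,0,-0.1,-4,0,0,0,0,0,0]}}

```text
time_s: 15.58
position: [0.5451, 0.0519, 0.0988]
orientation: [2.984, 0.945, 0.01]
force: [3.1, -3.7, -7.3]
gripper_width: 0.0296
```

>>> {"op": "step_arm", "data": {"moves": [0,0,-0.15,-4,0,0,0,-0.15,-4,0,0,0,0,0,0]}}

```text
time_s: 15.83
position: [0.5452, 0.0518, 0.0991]
orientation: [2.911, 1.151, 0.009]
force: [3.2, -4.0, -7.0]
gripper_width: 0.0292
```

```bash
python3 st.py
```

```text
15.8333 [0.5452 0.0518 0.0991] [ 0.157  0.461 -0.467  1.951  0.302  0.79  -1.299] 
 [[ 0.73   0.684  0.009]
 [ 0.684 -0.73  -0.009]
 [ 0.001  0.013 -1.   ]] [ 3.2 -4.  -7. ] [-0.794 -0.775 -0.004]
```

Run:
```python
from h import *
p=camera_params("wrist");im=get_image("wrist");u=proj(p,[.5455,.0515,.126]);print(u)
x,y=int(u[0]),int(u[1]);c=im[max(0,y-60):y+60,max(0,x-80):x+80,::-1];cv2.imwrite("pics/w4.png",cv2.resize(c,None,fx=4,fy=4,interpolation=cv2.INTER_CUBIC))
```

```text
[283.57883243 280.36342152]
```

View pics/w4.png

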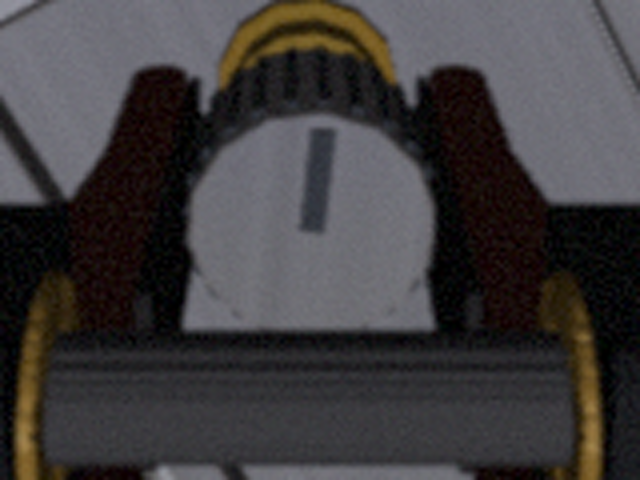

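The index mark has stayed fixed relative to the fingers, so the knob is turning with the gripper. Its angle is about 0.9 rad if the mark's zero is the mill's +x. I'll keep turning and climb 0.04 mm per degree, watching the force.

>>> {"op": "step_arm", "data": {"moves": [0,0,-0.2,-5,0,0,0,-0.2,-5,0,0,0,-0.2,-5,0,0,0,0,0,0]}}

```text
time_s: 16.22
position: [0.5455, 0.0518, 0.0998]
orientation: [2.735, 1.521, 0.007]
force: [3.9, -5.1, -8.8]
gripper_width: 0.0295
```

>>> {"op": "step_arm", "data": {"moves": [0,0,-0.2,-5,0,0,0,-0.2,-5,0,0,0,-0.2,-5,0,0,0,0,0,0]}}

```text
time_s: 16.55
position: [0.5458, 0.0517, 0.1004]
orientation: [2.512, 1.865, 0.005]
force: [5.1, -4.3, -7.6]
gripper_width: 0.0297
```

```bash
python3 st.py
```

```text
16.55 [0.5458 0.0517 0.1004] [ 0.251  0.484 -0.589  1.943  0.379  0.815 -0.841] 
 [[ 0.29   0.957  0.01 ]
 [ 0.957 -0.29  -0.009]
 [-0.005  0.012 -1.   ]] [ 5.1 -4.3 -7.6] [-0.776 -1.033 -0.016]
```

>>> {"op": "step_arm", "data": {"moves": [0,0.2,-0.2,-5,0,0,0.1,-0.2,-5,0,0,0,-0.2,-5,0,0,0,0,0,0]}}

```text
time_s: 16.88
position: [0.546, 0.0518, 0.101]
orientation: [2.247, 2.177, 0.002]
force: [5.1, -4.6, -8.0]
gripper_width: 0.0296
```

>>> {"op": "step_arm", "data": {"moves": [0,0,-0.2,-5,0,0,0,-0.2,-5,0,0,0,-0.2,-5,0,0,0,0,0,0]}}

```text
time_s: 17.22
position: [0.5463, 0.0518, 0.1017]
orientation: [1.944, 2.451, 0.0]
force: [5.3, -2.6, -8.2]
gripper_width: 0.0292
```

```bash
python3 st.py
```

```text
17.2167 [0.5463 0.0518 0.1017] [ 0.342  0.514 -0.71   1.936  0.458  0.847 -0.384] 
 [[-0.228  0.974  0.011]
 [ 0.974  0.228 -0.008]
 [-0.01   0.008 -1.   ]] [ 5.3 -2.6 -8.2] [-0.632 -1.258 -0.01 ]
```

>>> {"op": "step_arm", "data": {"moves": [0,0,-0.15,-5,0,0,0,-0.2,-5,0,0,0,-0.2,-5,0,0,0,0,0,0]}}

```text
time_s: 17.55
position: [0.5466, 0.052, 0.1024]
orientation: [1.607, 2.684, -0.002]
force: [6.6, -4.0, -8.5]
gripper_width: 0.0295
```

```bash
python3 st.py
```

```text
17.55 [0.5466 0.052  0.1024] [ 0.385  0.532 -0.771  1.932  0.498  0.865 -0.156] 
 [[-0.472  0.882  0.011]
 [ 0.882  0.472 -0.008]
 [-0.012  0.006 -1.   ]] [ 6.6 -4.  -8.5] [-0.573 -1.295  0.049]
```

>>> {"op": "step_arm", "data": {"moves": [0,0,-0.15,-4,0,0,0,-0.15,-4,0,0,0,0,0,0]}}

```text
time_s: 17.8
position: [0.5466, 0.0521, 0.1027]
orientation: [1.417, 2.789, -0.003]
force: [6.7, -2.6, -8.0]
gripper_width: 0.0294
```

```bash
python3 st.py
```

```text
17.8 [0.5466 0.0521 0.1027] [ 0.408  0.542 -0.802  1.931  0.52   0.876 -0.035] 
 [[-0.589  0.808  0.011]
 [ 0.808  0.589 -0.008]
 [-0.013  0.004 -1.   ]] [ 6.7 -2.6 -8. ] [-0.403 -1.437  0.021]
```

>>> {"op": "step_arm", "data": {"moves": [0,0,-0.12,-3,0,0,0,-0.12,-3,0,0,0,0,0,0]}}

```text
time_s: 18.05
position: [0.5467, 0.0521, 0.103]
orientation: [1.272, 2.858, -0.004]
force: [6.5, -2.2, -8.6]
gripper_width: 0.0295
```

```bash
python3 st.py
```

```text
18.05 [0.5467 0.0521 0.103 ] [ 0.424  0.551 -0.826  1.929  0.535  0.884  0.055] 
 [[-0.669  0.743  0.011]
 [ 0.743  0.669 -0.008]
 [-0.013  0.003 -1.   ]] [ 6.5 -2.2 -8.6] [-0.38  -1.449 -0.356]
```

>>> {"op": "step_arm", "data": {"moves": [0,0,0,-3,0,0,0,0,-3,0,0,0,0,0,0]}}

```text
time_s: 18.3
position: [0.5461, 0.0528, 0.1028]
orientation: [1.121, 2.922, -0.004]
force: [4.8, -0.2, -8.9]
gripper_width: 0.0299
```

```bash
python3 st.py
```

```text
18.3 [0.5461 0.0528 0.1028] [ 0.441  0.56  -0.85   1.929  0.551  0.892  0.146] 
 [[-0.744  0.669  0.01 ]
 [ 0.669  0.744 -0.007]
 [-0.012  0.002 -1.   ]] [ 4.8 -0.2 -8.9] [ 0.086 -1.264 -0.438]
```

The torque jumped to -0.36/-0.44 N m at the angle I expected, so this is the end of the thread. I'll ease back and lower slightly to see the thread take the spring load.

>>> {"op": "step_arm", "data": {"moves": [0,0,0.2,3,0,0,0,0.2,3,0,0,0,0.2,0,0,0,0,0,0,0]}}

```text
time_s: 18.63
position: [0.5461, 0.0528, 0.1023]
orientation: [1.273, 2.858, -0.004]
force: [6.4, -1.2, -9.3]
gripper_width: 0.0292
```

```bash
python3 st.py
```

```text
18.6333 [0.5461 0.0528 0.1023] [ 0.423  0.551 -0.825  1.931  0.536  0.883  0.053] 
 [[-0.669  0.743  0.011]
 [ 0.743  0.669 -0.008]
 [-0.013  0.003 -1.   ]] [ 6.4 -1.2 -9.3] [-0.067 -1.243 -0.032]
```

>>> {"op": "step_arm", "data": {"moves": [0,0,0.3,0,0,0,0,0,0,0]}}

```text
time_s: 18.8
position: [0.5461, 0.0528, 0.102]
orientation: [1.273, 2.858, -0.004]
force: [5.9, -0.4, -8.3]
gripper_width: 0.0297
```

>>> {"op": "step_arm", "data": {"moves": [0,0,0.3,0,0,0,0,0,0,0]}}

```text
time_s: 18.97
position: [0.5461, 0.0528, 0.1017]
orientation: [1.273, 2.858, -0.004]
force: [4.8, -0.6, -8.3]
gripper_width: 0.0296
```

```bash
python3 st.py
```

```text
18.9667 [0.5461 0.0528 0.1017] [ 0.422  0.552 -0.825  1.931  0.537  0.882  0.052] 
 [[-0.669  0.743  0.011]
 [ 0.743  0.669 -0.007]
 [-0.013  0.003 -1.   ]] [ 4.8 -0.6 -8.3] [ 0.021 -1.223 -0.008]
```

>>> {"op": "step_arm", "data": {"moves": [0,0,0.3,0,0,0,0,0,0,0]}}

```text
time_s: 19.13
position: [0.5461, 0.0528, 0.1014]
orientation: [1.273, 2.858, -0.004]
force: [5.4, -0.7, -7.6]
gripper_width: 0.0295
```

>>> {"op": "step_arm", "data": {"moves": [0,0,0.3,0,0,0,0,0,0,0]}}

```text
time_s: 19.3
position: [0.5461, 0.0528, 0.1012]
orientation: [1.273, 2.858, -0.004]
force: [5.3, -0.8, -6.5]
gripper_width: 0.0296
```

```bash
python3 st.py
```

```text
19.3 [0.5461 0.0528 0.1012] [ 0.422  0.552 -0.824  1.931  0.538  0.881  0.051] 
 [[-0.669  0.743  0.011]
 [ 0.743  0.669 -0.008]
 [-0.013  0.003 -1.   ]] [ 5.3 -0.8 -6.5] [-0.012 -1.133  0.028]
```

>>> {"op": "step_arm", "data": {"moves": [0,0,0.2,0,0,0,0,0,0,0]}}

```text
time_s: 19.47
position: [0.5461, 0.0527, 0.1011]
orientation: [1.271, 2.859, -0.004]
force: [5.3, -0.8, -6.3]
gripper_width: 0.0292
```

>>> {"op": "step_arm", "data": {"moves": [0,0,0.3,0,0,0,0,0,0,0]}}

```text
time_s: 19.63
position: [0.5462, 0.0528, 0.1009]
orientation: [1.269, 2.86, -0.004]
force: [5.3, 0.0, -4.7]
gripper_width: 0.0295
```

The thread is taking the load: the force falls as the hand sinks while the knob stays put. Ease a bit more, release, rise and look.

>>> {"op": "step_arm", "data": {"moves": [0,0,0.3,0,0,0,0,0.1,0,0,0,0,0,0,0]}}

```text
time_s: 19.88
position: [0.5462, 0.0527, 0.1006]
orientation: [1.266, 2.861, -0.004]
force: [4.9, -0.5, -1.1]
gripper_width: 0.0294
```

>>> {"op": "step_arm", "data": {"moves": [0,0,0,0,0.5,0,0,0,0,0.5,0,0,0,0,0.6,0,0,0,0,0.6,0,0,0,0,0.6]}}

```text
time_s: 20.3
position: [0.5446, 0.052, 0.0997]
orientation: [1.265, 2.864, -0.008]
force: [-1.1, 0.1, -0.5]
gripper_width: 0.0526
```

>>> {"op": "step_arm", "data": {"moves": [0,0,-15,0,0.6,0,0,-25,0,0.6,0,0,-25,0,0.6,0,0,-15,0,0.6,0,0,0,0,0.6,0,0,0,0,0.6]}}

```text
time_s: 20.8
position: [0.5449, 0.0527, 0.181]
orientation: [1.264, 2.861, -0.006]
force: [-0.1, -1.0, 0.3]
gripper_width: 0.0531
```

```bash
python3 st.py;python3 - <<'E'
from h import *
p=camera_params("wrist");im=get_image("wrist");u=proj(p,[.5455,.0515,.126]);print(u)
for z in (.1145,.129): print("top centre if z=",z,proj(p,[.5455,.0515,z]), "rad",.015*210/np.tan(np.radians(p["vfov"]/2))/(p["world_to_cam"]@np.r_[.5455,.0515,z,1])[2])
x0,y0=int(u[0])-80,max(0,int(u[1])-60);print(x0,y0);cv2.imwrite("pics/w5.png",cv2.resize(im[y0:y0+120,x0:x0+160,::-1],None,fx=4.,fy=4.,interpolation=cv2.INTER_CUBIC))
cv2.imwrite("pics/w5f.png",im[:,:,::-1]);np.save("w5.npy",[p],allow_pickle=True)
E
```

```text
20.8 [0.5449 0.0527 0.181 ] [ 0.489  0.452 -0.899  1.868  0.428  1.016  0.148] 
 [[-0.673  0.739  0.011]
 [ 0.739  0.673 -0.009]
 [-0.014  0.002 -1.   ]] [-0.1 -1.   0.3] [ 0.008 -0.093 -0.011]
[278.44992209 226.72203832]
top centre if z= 0.1145 [278.48313091 221.65079004] rad 19.758863932906834
top centre if z= 0.129 [278.44072191 228.12697786] rad 20.983663624438908
198 166
```

View pics/w5.png

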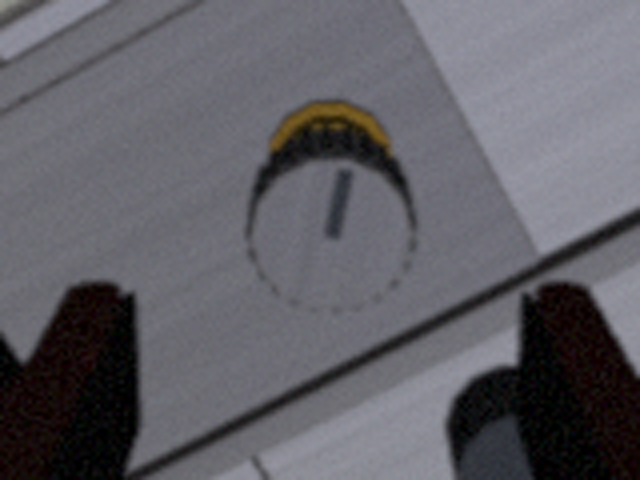

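The knob stayed up: the mark now reads about 2.44 rad, i.e. parked, and the top face's radius of 20.9 px fits about 14 mm out. I'll move over the tab, align the jaws with the mill's y, and check the knob height from outside.

>>> {"op": "step_arm", "data": {"moves": [-16,-26,0,0,0.6,-16,-26,0,0,0.6,-15,-26,0,0,0.6,0,0,0,-6,0.6,0,0,0,-6,0.6,0,0,0,-6,0.6,0,0,0,-6,0.6,0,0,0,-6,0.6]}}

```text
time_s: 21.52
position: [0.5174, -0.0349, 0.1791]
orientation: [0.473, 3.098, -0.012]
force: [-0.1, -0.5, -0.3]
gripper_width: 0.0528
```

>>> {"op": "step_arm", "data": {"moves": [0,0,0,0,0.6,0,0,0,0,0.6]}}

```text
time_s: 21.68
position: [0.5177, -0.0347, 0.1793]
orientation: [0.486, 3.096, -0.011]
force: [0.3, 0.4, -0.4]
gripper_width: 0.0526
```

```bash
python3 st.py;python3 - <<'E'
from h import *
o=[]
for n,(x,y) in {"scene":(286,231),"side":(280,199)}.items():
    im=get_image(n)[:,:,::-1];cv2.imwrite(f"pics/{n}1.png",im)
    for a in (cv2.imread(f"pics/{n}0.png"),im): o.append(cv2.resize(a[y-25:y+25,x-33:x+33],(396,300),interpolation=cv2.INTER_CUBIC))
cv2.imwrite("pics/cmp.png",np.vstack([np.hstack(o[:2]),np.hstack(o[2:])]))
S=camera_params("scene");D=camera_params("side")
for z in (0,.007,.014): print(z,proj(S,[.5457,.0506,.1145+z]),proj(D,[.5457,.0506,.1145+z]))
E
```

```text
21.6833 [ 0.5177 -0.0347  0.1793] [ 0.758  0.45  -1.023  1.926  0.463  1.015  0.787] 
 [[-0.952  0.306  0.007]
 [ 0.306  0.952 -0.008]
 [-0.009 -0.005 -1.   ]] [ 0.3  0.4 -0.4] [ 0.061 -0.105  0.015]
0 [285.79541377 225.74742127] [280.07924173 196.21044112]
0.007 [285.83213196 223.89603398] [280.11806856 194.76315221]
0.014 [285.86915841 222.02910383] [280.15719701 193.30461986]
```

View pics/cmp.png

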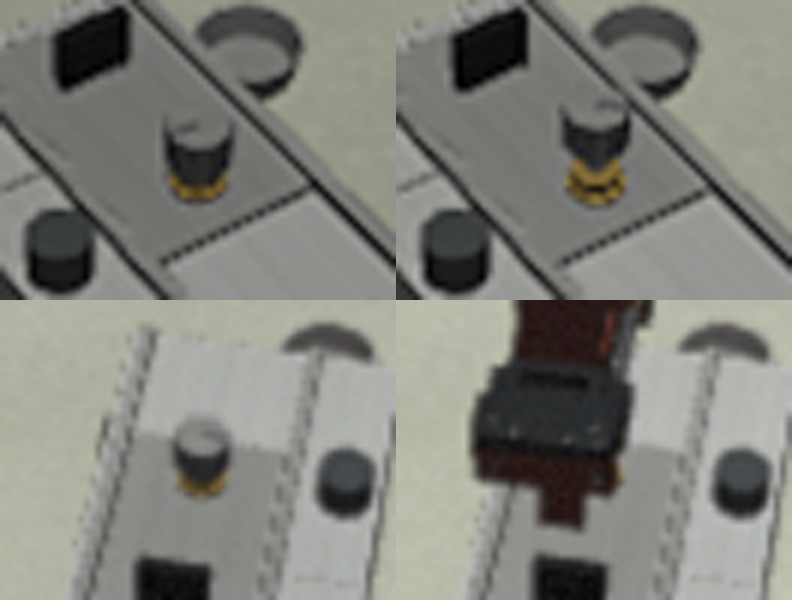

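The scene view (top right) shows the knob about 13 mm higher, the mark turned, and more brass exposed, so the screw is parked. Next I grip the tab from above.

>>> {"op": "step_arm", "data": {"moves": [-1,0,30,0,0.6,0,0,30,0,0.6,0,0,25,0,0.6,0,0,8,0,0.6,0,0,0,0,0.6], "grip_force": 15}}

```text
time_s: 22.2
position: [0.5186, -0.0357, 0.0855]
orientation: [0.482, 3.098, -0.012]
force: [0.5, -0.4, 0.3]
gripper_width: 0.0527
```

>>> {"op": "step_arm", "data": {"moves": [0,0,0,0,0.3,0,0,0,0,0.2,0,0,0,0,0.1,0,0,0,0,0,0,0,0,0,0,0,0,0,0,0]}}

```text
time_s: 22.7
position: [0.5205, -0.0359, 0.0878]
orientation: [0.481, 3.094, -0.012]
force: [-0.9, 0.2, -0.1]
gripper_width: 0.0167
```

```bash
python3 st.py
```

```text
22.7 [ 0.5205 -0.0359  0.0878] [ 0.661  0.571 -0.916  1.998  0.614  0.863  0.666] 
 [[-0.953  0.304  0.009]
 [ 0.303  0.953 -0.009]
 [-0.012 -0.006 -1.   ]] [-0.9  0.2 -0.1] [ 0.088 -0.12  -0.002]
```

>>> {"op": "step_arm", "data": {"moves": [0,0,0,0,0,0,0,0,0,0,0,0,0,0,0,0,0,0,0,0]}}

```text
time_s: 23.03
position: [0.5206, -0.0352, 0.0877]
orientation: [0.48, 3.094, -0.01]
force: [-0.5, 2.4, 4.1]
gripper_width: 0.0099
```

>>> {"op": "step_arm", "data": {"moves": [0,2,0,0,0,0,3,0,0,0,0,3,0,0,0,0,0,0,0,0]}}

```text
time_s: 23.37
position: [0.5228, -0.0287, 0.0877]
orientation: [0.481, 3.094, -0.014]
force: [-0.5, -1.5, 7.4]
gripper_width: 0.0101
```

The hatch slides freely. Carrying on.

>>> {"op": "step_arm", "data": {"moves": [0,5,0,0,0,0,6,0,0,0,0,6,0,0,0,0,6,0,0,0,0,5,0,0,0,0,0,0,0,0]}}

```text
time_s: 23.87
position: [0.5319, -0.0014, 0.0877]
orientation: [0.48, 3.093, -0.013]
force: [0.2, 0.3, 7.5]
gripper_width: 0.0097
```

```bash
python3 st.py
```

```text
23.8667 [ 0.5319 -0.0014  0.0877] [ 0.585  0.585 -0.911  1.975  0.62   0.876  0.601] 
 [[-0.953  0.303  0.01 ]
 [ 0.303  0.953 -0.01 ]
 [-0.012 -0.006 -1.   ]] [0.2 0.3 7.5] [ 0.181 -0.114 -0.174]
```

>>> {"op": "step_arm", "data": {"moves": [0,6,0,0,0,0,6,0,0,0,0,5,0,0,0,0,4,0,0,0,0,0,0,0,0]}}

```text
time_s: 24.28
position: [0.5385, 0.0183, 0.0877]
orientation: [0.481, 3.093, -0.013]
force: [-0.0, -0.6, 7.4]
gripper_width: 0.0099
```

>>> {"op": "step_arm", "data": {"moves": [0,1,0,0,0,0,1,0,0,0,0,0,0,0,0]}}

```text
time_s: 24.53
position: [0.5389, 0.0194, 0.0876]
orientation: [0.482, 3.093, -0.014]
force: [-0.6, -2.0, 8.7]
gripper_width: 0.0101
```

>>> {"op": "step_arm", "data": {"moves": [0,0.7,0,0,0,0,0.5,0,0,0,0,0,0,0,0]}}

```text
time_s: 24.78
position: [0.5392, 0.0203, 0.0876]
orientation: [0.482, 3.093, -0.014]
force: [0.4, -2.5, 9.5]
gripper_width: 0.0101
```

```bash
python3 st.py
```

```text
24.7833 [0.5392 0.0203 0.0876] [ 0.537  0.595 -0.906  1.957  0.625  0.886  0.561] 
 [[-0.952  0.304  0.01 ]
 [ 0.304  0.953 -0.011]
 [-0.012 -0.007 -1.   ]] [ 0.4 -2.5  9.5] [-0.453 -0.041 -0.161]
```

>>> {"op": "step_arm", "data": {"moves": [0,0.8,0,0,0,0,0.7,0,0,0,0,0,0,0,0]}}

```text
time_s: 25.03
position: [0.5396, 0.0216, 0.0876]
orientation: [0.482, 3.093, -0.015]
force: [-1.1, -3.3, 9.6]
gripper_width: 0.0102
```

>>> {"op": "step_arm", "data": {"moves": [0,0.6,0,0,0,0,0,0,0,0]}}

```text
time_s: 25.2
position: [0.5396, 0.0216, 0.0876]
orientation: [0.483, 3.093, -0.016]
force: [-1.6, -4.5, 11.4]
gripper_width: 0.0102
```

>>> {"op": "step_arm", "data": {"moves": [0,0.6,0,0,0,0,0,0,0,0]}}

```text
time_s: 25.37
position: [0.5396, 0.0216, 0.0876]
orientation: [0.484, 3.094, -0.018]
force: [-3.0, -6.1, 12.7]
gripper_width: 0.0098
```

It's at its stop: the position is frozen at 60 mm of travel and the force is rising. Release and rise clear.

>>> {"op": "step_arm", "data": {"moves": [0,0,0,0,0.3,0,0,0,0,0.45,0,0,0,0,0.45,0,0,0,0,0.45,0,0,0,0,0.45]}}

```text
time_s: 25.78
position: [0.5389, 0.0242, 0.0866]
orientation: [0.48, 3.095, -0.012]
force: [-0.3, 0.4, 0.4]
gripper_width: 0.0385
```

>>> {"op": "step_arm", "data": {"moves": [0,0,-20,0,0.45,0,0,-35,0,0.45,0,0,-40,0,0.45,0,0,-40,0,0.45,0,-40,-10,0,0.45,0,-40,0,0,0.45,0,-40,0,0,0.45,0,0,0,0,0.45]}}

```text
time_s: 26.45
position: [0.4991, -0.0982, 0.2317]
orientation: [0.499, 3.094, -0.019]
force: [0.3, 0.6, -0.1]
gripper_width: 0.0394
```

```bash
python3 st.py;python3 - <<'E'
from h import *
o=[]
for n,(x,y) in {"scene":(286,240),"side":(285,195)}.items():
    im=get_image(n)[:,:,::-1];cv2.imwrite(f"pics/{n}2.png",im)
    o.append(cv2.resize(im[y-55:y+55,x-70:x+70],(400,314),interpolation=cv2.INTER_CUBIC))
cv2.imwrite("pics/fin.png",np.hstack(o))
E
```

```text
26.45 [ 0.4991 -0.0982  0.2317] [ 0.938  0.362 -1.061  1.891  0.371  1.093  0.981] 
 [[-0.949  0.314  0.005]
 [ 0.314  0.949 -0.013]
 [-0.009 -0.011 -1.   ]] [ 0.3  0.6 -0.1] [-0.005 -0.143 -0.026]
```

View pics/fin.png

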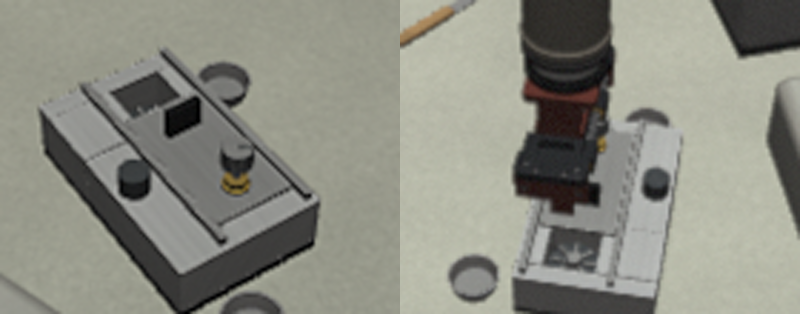

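The hatch is open with the burr chamber exposed, the screw is still raised, the cap and tins are unmoved, and the robot is clear. Handing in.

```bash
python3 -c "
from rig import *
print(hand_in())"
```

```text
the job is handed in; nothing more can be done
None
```

The burr chamber is open: the screw is parked out by itself, the hatch is slid fully open at its stop, and I handed the job in at about 26.5 s.

- **Pull:** I lifted the screw gently and felt the stop about 12 mm out, with a peak of about 15 N at the wrist, roughly 8 N more than the spring's pull. I then eased down about 0.5 mm into the mouth of the thread.
- **Unscrew:** I turned it counterclockwise, following the climb, until the wrist torque rose sharply to about 0.4 N m at the end of the thread. That is above the 0.15 N m that turning takes, because I turned a few degrees past the end before stopping; I then backed off 6°.
- **Parked:** The load on the hand fell from about 8 N to 1 N before I let go, so the thread was holding. The knob stayed up afterwards, with its mark at about 2.44 rad and the scene view showing it about 13 mm out. One reading from the wrist picture, the position of the knob's top face, suggested only about 7 mm out. I went with the other checks.
- **Hatch:** I slid it by its tab 60 mm to the stop and let go. The last pictures show the chamber exposed, the screw still up, the cap and both tins unmoved, and the robot clear.

**Early mistake:** I had a sign wrong in my first move, so the arm folded in towards its base up to its joint limits and the tool tilted by up to 9°. It touched nothing, and I had the tilt back under 1° before reaching the mill.

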